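Present the ball tray under the bench lamp

TASK

Take the wooden lapping stick off the tray and put it in the red caddy, then pick the tray up by its handle bar and carry it to the lamp so gently that the loose steel ball never leaves its pocket. Finish still holding the tray level and still, with the ball straight above the green ring on the white plate and the tray's underside about 10 cm above that plate; do not put it down. Leave the tin of files, the white bottle and the mould insert where they are.

Things in the scene. Friction and masses are not known exactly. Their poses are not given: they have to be found in the camera images.
- tray: Aluminium tray on the bench, deck 196 x 80 x 6 mm, about 0.32 kg, balanced about its middle. Origin: centre of the underside; x along its length towards the ball pocket, y across, z up. Blue uprights (10 mm along x, 34 along y, 62 high) at x = -36 and +36 mm carry the handle bar between them. A brass disc (28 mm wide, 9 high) is fixed on the deck at x = -76 mm
- tray_handle (a point): Middle of the tray's black handle bar: 62 mm long along the tray's x, free between the uprights, 14 mm thick across y, from z = 24 to 42 mm above the tray's underside (this point at z = 33 mm); pinch it across y. The deck's top is 27 mm below this point
- pocket (a point): Centre of the ball pocket on the deck's top face, at x = +76, y = 0, z = 6 mm of the tray: a blue ring of inside diameter 32 mm, outside 40 mm, whose rim stands only 3 mm above the deck
- ball_center (a point): Centre of the loose polished steel ball, 24 mm in diameter, 57 g, which can roll about 8 mm either way within the pocket
- stick_mid (a point): Middle of the wooden lapping stick with a brass end, 104 x 16 x 16 mm, 45 g; x along its length. It starts lying along the tray right over the handle bar, its underside 52 mm above the tray's underside, in notches 20 mm wide and 10 mm deep in the tops of the uprights (underside at notch floor)
- caddy: Red open plastic box fixed on the bench, 160 (x) x 110 (y) x 30 (z) mm, walls and floor 4 mm; origin: centre of the underside, z up
- spot (a point): Centre of the green ring mark (60 mm across) on the fixed white viewing plate (170 mm along x, 150 along y, top 4 mm above the bench). x points to the dark red bench lamp fixed at the plate's far edge: foot 60 mm wide at x = 120 mm, post at x = 110 to 141, shade 80 mm wide from x = 54 to 135 and 135 to 215 mm above the bench
- file_tin: Bystander: yellow tin, 52 mm in diameter, with files standing in it to 112 mm height; loose; origin: centre of the underside
- dropper: Bystander: white bottle with red cap, 42 mm in diameter, 85 mm tall; loose; origin: centre of the underside
- mould_insert: Bystander: aluminium mould insert block, 60 x 50 x 28 mm; loose; origin: centre of the underside

How it is judged:
By the outcome, as a careful person would: the job done as asked, in the order asked, and still so for the second after the job is handed in, while the arm keeps its last pose, push and grip.
It also fails if it takes over 72 s, if anything falls off the work surface, if the arm or the gripper's body presses on something with over 40 N, if the wrist force passes 120 N, or if a joint passes its speed limit or range.

ROBOT

A 6-joint arm with a two-finger parallel gripper is mounted at the origin on the work surface. World frame = base frame: x ahead of the robot, y to its left, z up, the work surface at z = 0. Lengths are in m, angles in rad, forces in N, time in s.
With the tool pointing down it reaches from about 0.25 to 0.725 m from the base axis. Payload 4 kg.
Tool frame: the origin (TCP) lies midway between the tips of the shut fingers; the grasp point (between the pads) lies bot.pinch_z behind it (bot.pinch_z is the distance from the TCP to the grasp point, in m); z points along the fingers, y is the line along which they close (so a half turn about z gives the same grasp; the last joint's range is limited). The gripper opens to 85 mm and grips with 20 to 120 N. Pads are 22 mm wide; open, the fingers measure 114 mm over their backs; the gripper's body (76 mm by 85 mm) begins 54 mm behind the grasp point. The pads swing forward as they close: fully open they stand 13 mm farther back than shut.
Start: joints at [1.186, 0.241, 0.005, 1.335, 0, 1.571], TCP at [0.188, 0.463, 0.231] pointing down, gripper open.
Joint ranges: [-2.72, 2.72], [-1.05, 1.87], [-1.09, 1.28], [-1.99, 2.15], [-1.42, 1.44], [-3.14, 3.14]. Speed limits (rad/s): [2.79, 2.79, 3.14, 3.14, 3.14, 3.14].

INTERFACE

Orientations are given as a unit quaternion [x, y, z, w].
In Python, from workcell import bot, camrig, get_obs gives the robot as it stands (bot), with the cameras (camrig) and the readings as plain functions.
- The arm moves only by the tool jog_arm, called after "Call:" in YAML: its name, and indented under it one key for each argument. Schema: {"type":"object","properties":{"plan":{"type":"array","items":{"type":"array","prefixItems":[{"type":"array","items":{"type":"number"},"minItems":3,"maxItems":3},{"type":"array","items":{"type":"number"},"minItems":3,"maxItems":3},{"type":"number"}],"minItems":3,"maxItems":3},"minItems":1,"maxItems":10},"only":{"type":"string"},"quiet":{"type":"boolean"},"lines":{"type":"string"}},"required":["plan"],"additionalProperties":false}. plan is a list of rows, 1 to 10 of them, each written [[rx, ry, rz], [dx, dy, dz], opening]: a rotation vector rx, ry, rz in parts of the range, where 1.0 means pi/2 rad, then dx, dy, dz in normalised numbers (1 is 0.8 m), then the finger opening in m; each row is the pose to reach, as a shift and turn from the pose commanded when the call began, along the tool's axes at that moment; what a row does not reach only later rows make up. A row lasts 1/8 s, in which the tool goes at most 0.0625 m and 0.188 rad, less where a joint would pass 70% of its speed; a pose out of reach is approached as far as the arm can. The fingers move at their own pace and stop on an object; the grip force is fixed at half the most. Time passes only in rows, so rows that do not move let the fingers close. The tool returns the time, the measured TCP pose, the force, the opening and the grip force at its end. only (a regular expression) keeps the lines of the reply that match it, lines (a string "A,B") keeps lines A to B, and quiet returns only ok. Input that does not fit is refused with a message, and nothing moves.
- get_obs(): the state, without advancing time (a new reading comes with each control period).
- camrig.camera(name): name is "scene" or "top" or "wrist"; returns the picture (480x640x3 uint8, red, green, blue); there is no depth.
- camrig.calibration(name): a dict with "mtx" (3x3 intrinsics, pixels), "k1" (the pictures are not rectified: a ray, as slopes to the right and down, at radius r is drawn at 1 + k1 r^2 times it, then the intrinsics apply), "R" (3x3) and "t" (3): a world point X has camera coordinates R X + t. Camera axes: x right, y down, z forward; pixel columns grow to the right and rows downward; lengths in m; the calibration is good to about 2 mm. A picture is of the moment at which its call begins: read the wrist's pose just before it. calibration takes no time and is no camera call; for the wrist camera it gives the pose at the moment of the call.
- bot.job_done(): hands the job in; it is judged then, once.
The state is a dict: "clock": time; "joint_pos": joint angles; "joint_vel": joint speeds; "tau": joint torques, N m; "eef_pos": TCP position; "tool_rot": TCP orientation; "ft_force": force on the tool from outside, world axes, zero at the start; "ft_torque": the same for the moment, N m; "grip_width": finger opening in m; "grasp_force": force on a finger pad.
Only numpy, scipy, OpenCV 4.12 (cv2) and the standard library are available. Lean on these libraries where they do the work, as an engineer would, in place of code of your own. Each camera call takes 0.05 s, during which the arm holds its last target. There are 200 camera calls.

## Working session

There is one attempt and no reset: what is moved stays moved. The work goes in short steps, Python scripts to look and compute and a tool call to move; the robot and the scene stay as the last step left them, time stands still between calls to the robot, and variables do not carry over. Pictures are saved under pics/ and viewed, at most 13 in all, crops included, and the job is handed in when it is done.

```bash
ls; mkdir -p pics
```

Run:
```python
from workcell import bot, camrig, get_obs
import cv2
for n in("scene","top"):
    cv2.imwrite(f"pics/{n}0.png",camrig.camera(n)[:,:,::-1]); c=camrig.calibration(n); print(n,c)
o=get_obs(); print(o, bot.pinch_z)
```

```text
pics
workcell.py
scene {'mtx': array([[547.22981168,   0.        , 311.70557631],
       [  0.        , 547.22981168, 236.2707945 ],
       [  0.        ,   0.        ,   1.        ]]), 'k1': -0.13317473475046163, 'R': array([[ 0.69568065,  0.71827431,  0.01050926],
       [ 0.4549352 , -0.42920873, -0.78026523],
       [-0.55593381,  0.54759645, -0.62536048]]), 't': array([-0.37392389, -0.21633795,  1.35817848])}
top {'mtx': array([[539.30828024,   0.        , 310.76738426],
       [  0.        , 539.30828024, 247.00716813],
       [  0.        ,   0.        ,   1.        ]]), 'k1': -0.05933642894967619, 'R': array([[-0.00537478, -0.99954144, -0.02979982],
       [-0.98285584,  0.01077255, -0.18406071],
       [ 0.18429732,  0.02829964, -0.98246304]]), 't': array([0.01318643, 0.5683575 , 0.82894942])}
{'clock': 0.1, 'joint_pos': array([ 1.18600390e+00,  2.41338011e-01,  3.88675773e-03,  1.33520074e+00,
       -1.47604446e-05,  1.57080475e+00]), 'joint_vel': array([-1.35212283e-03, -1.32373116e-03,  3.38794080e-03,  2.82946819e-04,
       -9.87830791e-05,  1.02663821e-03]), 'tau': array([ 1.06988487e-04, -3.73137188e+01,  2.53011060e+01,  1.08537849e-02,
        3.09170605e-05, -7.77519318e-06]), 'eef_pos': array([0.18748016, 0.46292446, 0.2305124 ]), 'tool_rot': array([ 1.91215491e-01,  9.81547643e-01, -9.12126659e-04, -1.70164658e-04]), 'ft_force': array([ 0.0951037 ,  0.18189899, -0.11461778]), 'ft_torque': array([-0.00163464,  0.04740351,  0.06124963]), 'grasp_force': 0.0, 'grip_width': 0.08546219673405808} 0.0187
```

View pics/scene0.png

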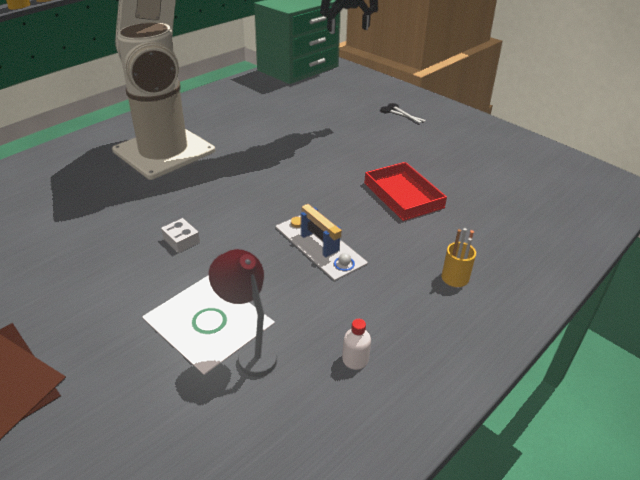

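View pics/top0.png

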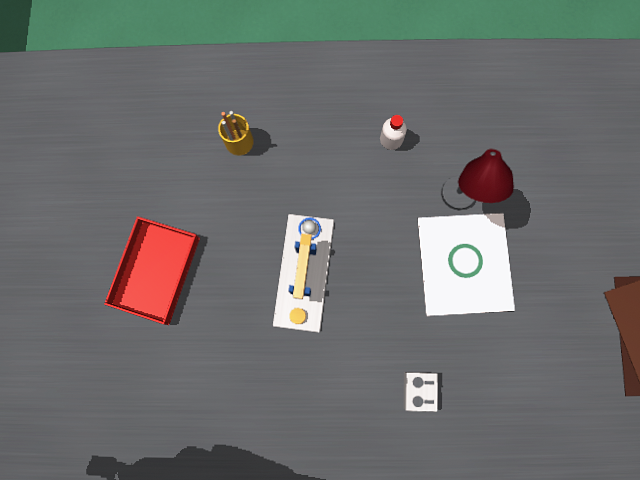

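The scene view shows everything standing clear. In the top view: tray about (304,272), pocket ring (309,229), brass disc (298,316), caddy (152,270), green ring (465,260), lamp shade (487,175).

Create h.py:
```python
from workcell import bot, camrig, get_obs
import cv2, numpy as np
from scipy.spatial.transform import Rotation as Ro
def ray(c,px):
    m=c["mtx"]; d=[(px[0]-m[0,2])/m[0,0],(px[1]-m[1,2])/m[1,1]]
    d=np.array(d); u=d.copy()
    for _ in range(20): u=d/(1+c["k1"]*(u@u))
    return -c["R"].T@c["t"], c["R"].T@np.array([*u,1])
def at(c,px,z):
    o,d=ray(c,px); return o+d*(z-o[2])/d[2]
def blobs(im,lo,hi,roi=(0,0,640,480),amin=20):
    x0,y0,x1,y1=roi; h=cv2.cvtColor(im,cv2.COLOR_RGB2HSV)[y0:y1,x0:x1]
    m=cv2.inRange(h,np.array(lo),np.array(hi))
    cs,_=cv2.findContours(m,cv2.RETR_EXTERNAL,cv2.CHAIN_APPROX_NONE,offset=(x0,y0))
    return sorted([k for k in cs if cv2.contourArea(k)>=amin],key=cv2.contourArea,reverse=True)
def delta(pos,yaw_y,tcp_obs=None):
    """shift in tool axes & rotvec to reach TCP pos, tool down, closing axis along unit dir angle yaw_y (mod pi)"""
    o=get_obs(); R=Ro.from_quat(o["tool_rot"]); best=None
    for a in (yaw_y,yaw_y+np.pi):
        y=np.array([np.cos(a),np.sin(a),0]); z=np.array([0,0,-1.]); x=np.cross(y,z)
        r=(R.inv()*Ro.from_matrix(np.c_[x,y,z])).as_rotvec()
        if best is None or np.linalg.norm(r)<np.linalg.norm(best): best=r
    print("rot",best.round(4),"shift",R.inv().apply(np.array(pos)-o["eef_pos"]).round(4),"t",o["clock"],"q6",o["joint_pos"].round(2))
```

Run:
```python
from h import *
im=camrig.camera("top"); c=camrig.calibration("top")
def rect(k,z):
    r=cv2.minAreaRect(k); P=np.array([at(c,p,z) for p in cv2.boxPoints(r)]); e=[P[1]-P[0],P[2]-P[1]]
    print("  c",P.mean(0).round(4),"L",[round(float(np.linalg.norm(v)),4) for v in e],"ang",[round(float(np.arctan2(v[1],v[0])),3) for v in e])
for n,lo,hi,roi,z in [("deck",(0,0,150),(179,60,255),(260,200,350,340),.006),("blue",(100,120,30),(130,255,255),(260,200,350,340),.009),("yellow",(12,90,100),(32,255,255),(260,200,350,340),.068),
 ("brass",(12,90,100),(32,255,255),(260,300,350,340),.015),("caddy",(0,150,60),(10,255,255),(90,200,220,340),.03),("plate",(0,0,150),(179,40,255),(410,205,530,330),.004),("green",(50,80,40),(90,255,255),(420,220,510,300),.004),("lamp",(0,100,30),(12,255,255),(440,140,530,205),.175),("shaft",(0,100,30),(179,255,255),(440,140,530,205),.175)]:
    print(n)
    for k in blobs(im,lo,hi,roi)[:4]:
        print(" a",cv2.contourArea(k),cv2.minAreaRect(k)); rect(k,z)
```

```text
deck
 a 2827.5 ((303.06549072265625, 272.5087585449219), (47.314605712890625, 114.12335968017578), 7.594643592834473)
  c [0.5348 0.0232 0.006 ] L [0.1974, 0.0826] ang [-0.127, -1.72]
 a 118.5 ((307.0, 227.0), (12.0, 12.0), 90.0)
  c [0.6127 0.0163 0.006 ] L [0.0209, 0.0213] ang [-1.583, 3.135]
blue
 a 43.0 ((312.5, 249.0), (10.0, 5.0), 90.0)
  c [0.5732 0.0069 0.009 ] L [0.0086, 0.0175] ang [-1.582, 3.135]
 a 39.0 ((309.8432312011719, 226.976318359375), (21.53846549987793, 18.692310333251953), 22.619861602783203)
  c [0.612  0.0113 0.009 ] L [0.033, 0.0376] ang [-0.389, -1.987]
 a 32.0 ((307.25, 291.2500305175781), (5.687368392944336, 7.8446455001831055), 11.309932708740234)
  c [0.5006 0.0162 0.009 ] L [0.0133, 0.0097] ang [-0.201, -1.777]
yellow
 a 510.0 ((301.8799133300781, 265.6506652832031), (10.374852180480957, 64.89238739013672), 7.594642639160156)
  c [0.536  0.0224 0.068 ] L [0.1048, 0.0168] ang [-0.132, -1.718]
 a 186.0 ((297.5, 315.5), (15.0, 15.0), 90.0)
  c [0.4563 0.0296 0.068 ] L [0.0237, 0.0235] ang [-1.578, 3.138]
brass
 a 186.0 ((297.5, 315.5), (15.0, 15.0), 90.0)
  c [0.4595 0.0324 0.015 ] L [0.0251, 0.0249] ang [-1.578, 3.138]
caddy
 a 6237.0 ((151.89999389648438, 269.6999816894531), (68.39452362060547, 96.57330322265625), 19.44003677368164)
  c [0.5379 0.2782 0.03  ] L [0.1637, 0.1216] ang [-0.29, -1.92]
plate
 a 8444.5 ((465.8238220214844, 263.5614929199219), (101.21896362304688, 88.63449096679688), 84.80557250976562)
  c [ 0.5474 -0.2557  0.004 ] L [0.1554, 0.1754] ang [-1.489, -3.124]
green
 a 833.0 ((465.00006103515625, 260.5000305175781), (33.23401641845703, 31.819805145263672), 45.0)
  c [ 0.5514 -0.2543  0.004 ] L [0.0564, 0.0563] ang [-0.81, -2.4]
lamp
shaft
 a 2068.0 ((486.65380859375, 180.73074340820312), (50.75506591796875, 52.9738655090332), 56.30992889404297)
  c [ 0.6399 -0.248   0.175 ] L [0.0801, 0.0736] ang [-0.988, -2.633]
```

Run:
```python
from h import *
delta([.5355,.0223,.13],-.134+np.pi/2)
```

```text
rot [-1.600e-03 -2.000e-04 -2.508e-01] shift [-0.488  -0.2777  0.1011] t 0.15 q6 [1.19 0.24 0.   1.34 0.   1.57]
```

Careful with the scale: shifts go in shares of 0.8 m and turns go in shares of pi/2 rad. That gives: -0.488 m is -0.61, -0.46 m is -0.575, -0.25 rad is -0.1592.

Call:
jog_arm:
  plan:
    - [[0,0,-0.0764],[-0.0625,-0.035,0.0125],0.085]
    - [[0,0,-0.1592],[-0.125,-0.0713,0.025],0.085]
    - [[0,0,-0.1592],[-0.2,-0.1138,0.0375],0.07]
    - [[0,0,-0.1592],[-0.2625,-0.15,0.05],0.06]
    - [[0,0,-0.1592],[-0.325,-0.1875,0.0625],0.05]
    - [[0,0,-0.1592],[-0.3875,-0.22,0.075],0.045]
    - [[0,0,-0.1592],[-0.45,-0.2563,0.0875],0.045]
    - [[0,0,-0.1592],[-0.5125,-0.2913,0.1],0.045]
    - [[0,0,-0.1592],[-0.575,-0.325,0.1125],0.045]
    - [[0,0,-0.1592],[-0.61,-0.3475,0.1188],0.045]

```text
clock: 1.4
eef_pos: [0.5366, 0.0202, 0.1352]
tool_rot: [0.069, 0.998, -0.0, -0.0]
ft_force: [-0.7, 0.4, 0.3]
grip_width: 0.0451
grasp_force: 0.0
```

Call:
jog_arm:
  plan:
    - [[0,0,0],[0,0,0],0.045]
    - [[0,0,0],[0,0,0],0.045]

```text
clock: 1.65
eef_pos: [0.535, 0.0228, 0.1359]
tool_rot: [0.067, 0.998, 0.0, -0.001]
ft_force: [-0.2, -0.3, 0.2]
grip_width: 0.0452
grasp_force: 0.0
```

Run:
```python
from h import *
delta([.5355,.0223,.0455],-.134+np.pi/2)
im=camrig.camera("wrist"); cv2.imwrite("pics/w1.png",im[:,:,::-1])
```

```text
rot [ 0.0002 -0.0014 -0.0009] shift [-0.0007 -0.0005  0.0904] t 1.65 q6 [ 0.04  0.37 -0.07  1.13  0.    0.18]
```

View pics/w1.png

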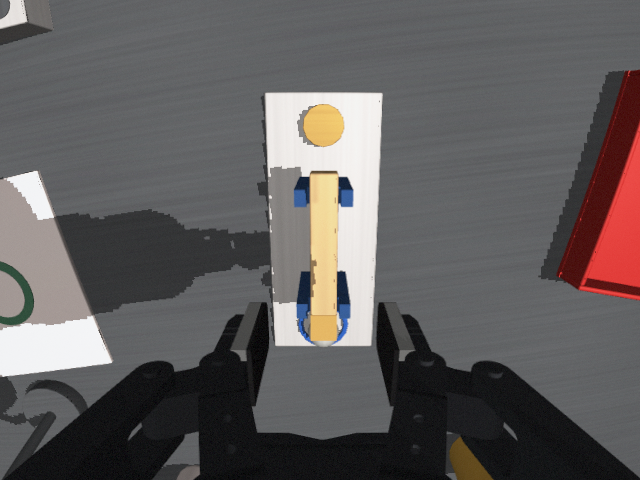

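The wrist view shows the stick (column 322) centred between the open fingers (247 to 393), aligned with them. Descending and gripping.

Scaled: 0.09 m is 0.1125, 0.08 m is 0.1.

Call:
jog_arm:
  plan:
    - [[0,0,0],[0,0,0.0375],0.045]
    - [[0,0,0],[0,0,0.075],0.045]
    - [[0,0,0],[0,0,0.1],0.045]
    - [[0,0,0],[0,0,0.1125],0.045]
    - [[0,0,0],[0,0,0.1125],0.045]
    - [[0,0,0],[0,0,0.1125],0.03]
    - [[0,0,0],[0,0,0.1125],0.02]
    - [[0,0,0],[0,0,0.1125],0.01]
    - [[0,0,0],[0,0,0.1125],0.008]
    - [[0,0,0],[0,0,0.1125],0.008]

```text
clock: 2.95
eef_pos: [0.5365, 0.0226, 0.0474]
tool_rot: [0.067, 0.998, 0.0, 0.001]
ft_force: [-0.5, 0.4, 5.9]
grip_width: 0.0147
grasp_force: 59.5
```

Call:
jog_arm:
  plan:
    - [[0,0,0],[0,0,0],0.008]
    - [[0,0,0],[0,0,0],0.008]

```text
clock: 3.2
eef_pos: [0.5365, 0.0226, 0.0474]
tool_rot: [0.067, 0.998, 0.0, 0.001]
ft_force: [-0.5, 0.3, 5.8]
grip_width: 0.0146
grasp_force: 59.5
```

Scaled: -0.07 m is -0.0875, -0.05 m is -0.0625.

Call:
jog_arm:
  plan:
    - [[0,0,0],[0,0,-0.0125],0.008]
    - [[0,0,0],[0,0,-0.025],0.008]
    - [[0,0,0],[0,0,-0.0375],0.008]
    - [[0,0,0],[0,0,-0.0625],0.008]
    - [[0,0,0],[0,0,-0.0875],0.008]
    - [[0,0,0],[0,0,-0.0875],0.008]

```text
clock: 3.95
eef_pos: [0.5372, 0.0226, 0.1183]
tool_rot: [0.067, 0.998, 0.0, 0.002]
ft_force: [-0.0, -0.1, -0.7]
grip_width: 0.0148
grasp_force: 58.8
```

Run:
```python
from h import *
delta([.538,.278,.085],-.31+np.pi/2)
cv2.imwrite("pics/s1.png",camrig.camera("scene")[100:340,200:520,::-1])
```

```text
rot [0.0011 0.0042 0.1752] shift [0.0337 0.2531 0.0334] t 3.95 q6 [ 0.04  0.39 -0.1   1.08 -0.    0.18]
```

View pics/s1.png

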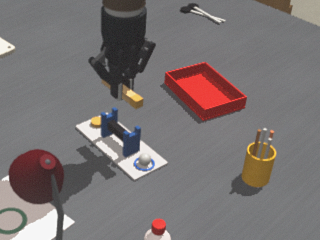

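The stick is in the gripper (crop 125,95); the tray and ball (145,160) have stayed put. On to the caddy.

Scaled: 0.253 m is 0.3163, 0.24 m is 0.3, 0.175 rad is 0.1114.

Call:
jog_arm:
  plan:
    - [[0,0,0.0191],[0.005,0.0375,0],0.008]
    - [[0,0,0.0446],[0.0125,0.0875,0],0.008]
    - [[0,0,0.0637],[0.02,0.15,0],0.008]
    - [[0,0,0.0891],[0.0275,0.2063,0],0.008]
    - [[0,0,0.1082],[0.035,0.2625,0],0.008]
    - [[0,0,0.1114],[0.0425,0.3,0],0.008]
    - [[0,0,0.1114],[0.0425,0.3163,0],0.008]
    - [[0,0,0.1114],[0.0425,0.3163,0.0375],0.008]
    - [[0,0,0.1114],[0.0425,0.3163,0.075],0.008]
    - [[0,0,0.1114],[0.0425,0.3163,0.0875],0.008]

```text
clock: 5.25
eef_pos: [0.5342, 0.2759, 0.0436]
tool_rot: [0.155, 0.988, -0.002, -0.002]
ft_force: [-0.1, -0.3, -1.3]
grip_width: 0.015
grasp_force: 58.7
```

Run:
```python
from h import *
delta([.538,.278,.009],-.31+np.pi/2)
cv2.imwrite("pics/s2.png",camrig.camera("scene")[60:300,280:600,::-1])
```

```text
rot [-0.0042 -0.0037 -0.0008] shift [-0.0031  0.0032  0.0345] t 5.25 q6 [ 0.48  0.58  0.01  1.   -0.    0.79]
```

View pics/s2.png

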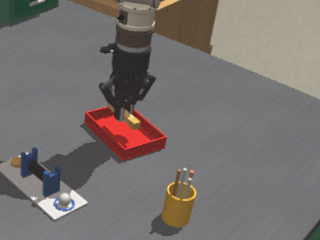

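The gripper and stick (crop 125,118) sit over the middle of the caddy. Lowering, releasing and backing out.

Scaled: 0.032 m is 0.04, 0.027 m is 0.0338.

Call:
jog_arm:
  plan:
    - [[0,0,0],[-0.0038,0.0038,0.0188],0.008]
    - [[0,0,0],[-0.0038,0.0038,0.0338],0.008]
    - [[0,0,0],[-0.0038,0.0038,0.04],0.008]
    - [[0,0,0],[-0.0038,0.0038,0.04],0.008]
    - [[0,0,0],[-0.0038,0.0038,0.04],0.02]
    - [[0,0,0],[-0.0038,0.0038,0.04],0.04]
    - [[0,0,0],[-0.0038,0.0038,0.04],0.04]
    - [[0,0,0],[-0.0038,0.0038,0.04],0.04]

```text
clock: 6.3
eef_pos: [0.5398, 0.2799, 0.0145]
tool_rot: [0.154, 0.988, 0.0, 0.0]
ft_force: [-0.1, -0.3, 0.3]
grip_width: 0.0397
grasp_force: 0.0
```

Call:
jog_arm:
  plan:
    - [[0,0,0],[0,0,-0.025],0.04]
    - [[0,0,0],[0,0,-0.0625],0.04]
    - [[0,0,0],[0,0,-0.1],0.04]
    - [[0,0,0],[0,0,-0.125],0.04]

```text
clock: 6.8
eef_pos: [0.5403, 0.2801, 0.1161]
tool_rot: [0.154, 0.988, 0.001, 0.001]
ft_force: [0.2, -0.2, -0.1]
grip_width: 0.04
grasp_force: 0.0
```

Run:
```python
from h import *
delta([.5355,.0223,.12],-.134+np.pi/2)
```

```text
rot [ 0.0013  0.0016 -0.1758] shift [-0.074  -0.247  -0.0042] t 6.8 q6 [ 0.48  0.52  0.11  1.16 -0.    0.79]
```

Scaled: -0.247 m is -0.3088, -0.235 m is -0.2938, -0.175 rad is -0.1114.

Call:
jog_arm:
  plan:
    - [[0,0,-0.0318],[-0.0188,-0.0625,0],0.04]
    - [[0,0,-0.0637],[-0.0375,-0.125,0],0.04]
    - [[0,0,-0.0955],[-0.0563,-0.1875,0],0.04]
    - [[0,0,-0.1114],[-0.075,-0.25,0],0.04]
    - [[0,0,-0.1114],[-0.0875,-0.2938,0],0.04]
    - [[0,0,-0.1114],[-0.0925,-0.3088,0],0.04]
    - [[0,0,-0.1114],[-0.0925,-0.3088,0],0.04]
    - [[0,0,-0.1114],[-0.0925,-0.3088,0],0.04]

```text
clock: 7.8
eef_pos: [0.535, 0.0231, 0.1143]
tool_rot: [0.067, 0.998, 0.0, 0.0]
ft_force: [0.0, -0.1, -0.3]
grip_width: 0.0402
grasp_force: 0.0
```

Run:
```python
from h import *
im=camrig.camera("wrist"); c=camrig.calibration("wrist")
cv2.imwrite("pics/w2.png",im[:,:,::-1])
b=blobs(im,(12,90,100),(32,255,255),(200,60,440,330))
for k in b[:2]: print("brass",cv2.minAreaRect(k)[:2],at(c,cv2.minAreaRect(k)[0],.015).round(4))
for k in blobs(im,(100,120,30),(130,255,255),(200,60,440,400))[:4]: print("blue",cv2.boundingRect(k),at(c,cv2.minAreaRect(k)[0],.062).round(4))
cv2.imwrite("pics/c2.png",camrig.camera("top")[190:350,80:360,::-1].repeat(2,0).repeat(2,1))
delta([.5355,.0223,.0145],-.134+np.pi/2)
```

```text
brass ((322.74114990234375, 124.66470336914062), (44.47074890136719, 45.446937561035156)) [0.4577 0.0326 0.015 ]
blue (294, 283, 58, 74) [0.5638 0.0182 0.062 ]
blue (291, 182, 64, 33) [0.4937 0.0276 0.062 ]
rot [ 0.0003 -0.0001  0.0012] shift [-0.0007 -0.001   0.0997] t 7.9 q6 [ 0.04  0.39 -0.1   1.08  0.    0.18]
```

View pics/w2.png

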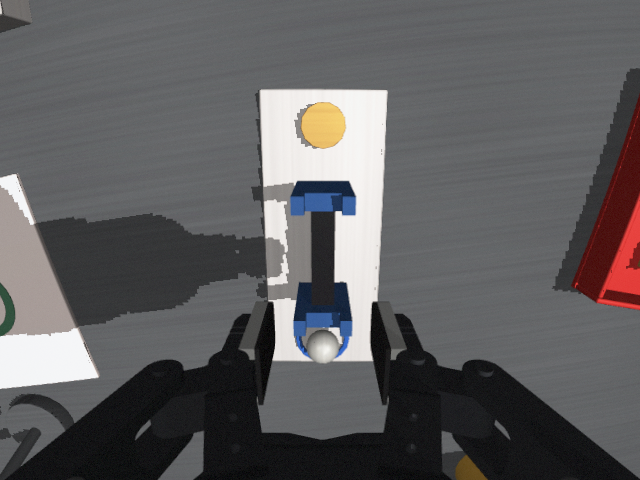

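View pics/c2.png

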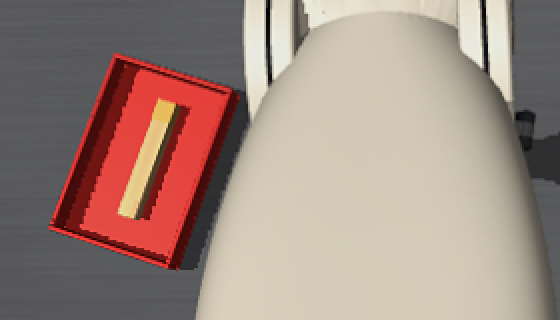

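The stick lies flat in the caddy (crop 150,160). The handle bar (column 323) is centred between the fingers (255 to 390) and the ball is in its pocket (322,346).

Scaled: 0.097 m is 0.1213, 0.09 m is 0.1125.

Call:
jog_arm:
  plan:
    - [[0,0,0],[0,0,0.0375],0.04]
    - [[0,0,0],[0,0,0.075],0.04]
    - [[0,0,0],[0,0,0.1],0.04]
    - [[0,0,0],[0,0,0.1125],0.04]
    - [[0,0,0],[0,0,0.1213],0.04]
    - [[0,0,0],[0,0,0.1213],0.03]
    - [[0,0,0],[0,0,0.1213],0.024]
    - [[0,0,0],[0,0,0.1213],0.02]
    - [[0,0,0],[0,0,0.1213],0.017]
    - [[0,0,0],[0,0,0.1213],0.015]

```text
clock: 9.15
eef_pos: [0.5353, 0.0224, 0.0177]
tool_rot: [0.067, 0.998, 0.001, 0.0]
ft_force: [0.1, 2.4, 2.8]
grip_width: 0.0154
grasp_force: 0.8
```

Call:
jog_arm:
  plan:
    - [[0,0,0],[0,0,0],0.013]
    - [[0,0,0],[0,0,0],0.01]
    - [[0,0,0],[0,0,0],0.006]
    - [[0,0,0],[0,0,0],0.006]
    - [[0,0,0],[0,0,0],0.006]

```text
clock: 9.78
eef_pos: [0.5354, 0.0224, 0.0179]
tool_rot: [0.067, 0.998, 0.0, 0.001]
ft_force: [-0.5, 2.4, 5.1]
grip_width: 0.0126
grasp_force: 59.6
```

```bash
python3 -c "
from h import *
print(get_obs()['ft_torque'])"
```

```text
[ 0.53539139  0.10966953 -0.02697496]
```

Scaled: -0.022 m is -0.0275, -0.021 m is -0.0263.

Call:
jog_arm:
  plan:
    - [[0,0,0],[0,0,-0.0013],0.006]
    - [[0,0,0],[0,0,-0.0025],0.006]
    - [[0,0,0],[0,0,-0.005],0.006]
    - [[0,0,0],[0,0,-0.0075],0.006]
    - [[0,0,0],[0,0,-0.0113],0.006]
    - [[0,0,0],[0,0,-0.015],0.006]
    - [[0,0,0],[0,0,-0.02],0.006]
    - [[0,0,0],[0,0,-0.0238],0.006]
    - [[0,0,0],[0,0,-0.0263],0.006]
    - [[0,0,0],[0,0,-0.0275],0.006]

```text
clock: 11.02
eef_pos: [0.535, 0.022, 0.0395]
tool_rot: [0.067, 0.998, 0.0, 0.0]
ft_force: [1.0, 0.7, -4.6]
grip_width: 0.0124
grasp_force: 58.4
```

Call:
jog_arm:
  plan:
    - [[0,0,0],[0,0,-0.0013],0.006]
    - [[0,0,0],[0,0,-0.0038],0.006]
    - [[0,0,0],[0,0,-0.0075],0.006]
    - [[0,0,0],[0,0,-0.015],0.006]
    - [[0,0,0],[0,0,-0.025],0.006]
    - [[0,0,0],[0,0,-0.035],0.006]
    - [[0,0,0],[0,0,-0.0425],0.006]
    - [[0,0,0],[0,0,-0.0475],0.006]
    - [[0,0,0],[0,0,-0.0513],0.006]
    - [[0,0,0],[0,0,-0.0525],0.006]

```text
clock: 12.28
eef_pos: [0.5349, 0.022, 0.0814]
tool_rot: [0.067, 0.998, 0.0, -0.0]
ft_force: [-0.4, 0.1, -3.6]
grip_width: 0.0131
grasp_force: 58.5
```

Run:
```python
from h import *
print(get_obs()['ft_torque'].round(3))
im=camrig.camera("scene");cv2.imwrite("pics/s3.png",cv2.resize(im[140:300,240:460,::-1],(660,480)))
```

```text
[ 0.013  0.028 -0.013]
```

View pics/s3.png

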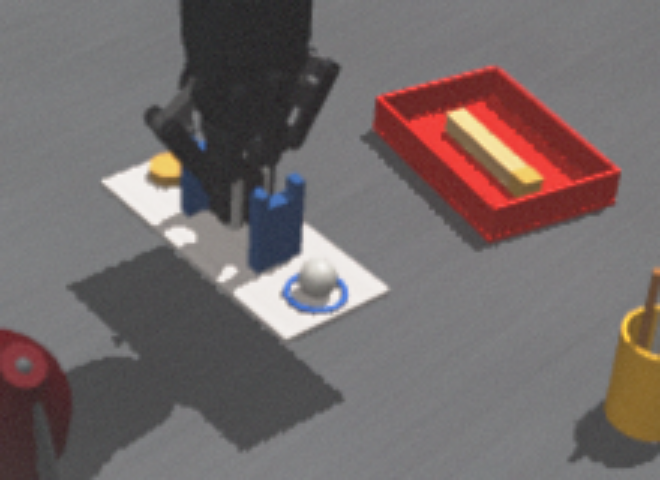

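The tray hangs level with the ball inside its ring (315,280), and the stick is in the caddy. Working out the carry.

Run:
```python
from h import *
delta([.4757,-.2443,.122],-.134+np.pi/2)
```

```text
rot [-0.     -0.     -0.0008] shift [ 0.0228 -0.2718 -0.0406] t 12.325 q6 [ 0.04  0.42 -0.15  1.   -0.    0.18]
```

Scaled: -0.078 m is -0.0975, -0.01 m is -0.0125.

Call:
jog_arm:
  plan:
    - [[0,0,0],[0,-0.0013,0],0.006]
    - [[0,0,0],[0,-0.0038,0],0.006]
    - [[0,0,0],[0.0006,-0.0088,-0.0013],0.006]
    - [[0,0,0],[0.0013,-0.0163,-0.0025],0.006]
    - [[0,0,0],[0.0025,-0.0263,-0.0038],0.006]
    - [[0,0,0],[0.0038,-0.0388,-0.0056],0.006]
    - [[0,0,0],[0.005,-0.0525,-0.0075],0.006]
    - [[0,0,0],[0.0063,-0.0675,-0.01],0.006]
    - [[0,0,0],[0.0075,-0.0825,-0.0125],0.006]
    - [[0,0,0],[0.0088,-0.0975,-0.015],0.006]

```text
clock: 13.58
eef_pos: [0.5173, -0.0553, 0.0935]
tool_rot: [0.067, 0.998, -0.0, 0.0]
ft_force: [0.8, 0.1, -3.4]
grip_width: 0.0129
grasp_force: 58.5
```

Call:
jog_arm:
  plan:
    - [[0,0,0],[0.0013,-0.015,-0.0023],0.006]
    - [[0,0,0],[0.0025,-0.03,-0.0045],0.006]
    - [[0,0,0],[0.0038,-0.045,-0.0068],0.006]
    - [[0,0,0],[0.005,-0.06,-0.009],0.006]
    - [[0,0,0],[0.0063,-0.075,-0.0113],0.006]
    - [[0,0,0],[0.0075,-0.09,-0.0135],0.006]
    - [[0,0,0],[0.0088,-0.105,-0.0158],0.006]
    - [[0,0,0],[0.01,-0.12,-0.018],0.006]
    - [[0,0,0],[0.0113,-0.135,-0.0203],0.006]
    - [[0,0,0],[0.0125,-0.15,-0.0225],0.006]

```text
clock: 14.82
eef_pos: [0.4913, -0.1727, 0.1114]
tool_rot: [0.067, 0.998, -0.0, -0.0]
ft_force: [-0.0, -0.1, -4.1]
grip_width: 0.0126
grasp_force: 58.5
```

Call:
jog_arm:
  plan:
    - [[0,0,0],[0.0013,-0.015,-0.0025],0.006]
    - [[0,0,0],[0.0025,-0.03,-0.005],0.006]
    - [[0,0,0],[0.0038,-0.0438,-0.0075],0.006]
    - [[0,0,0],[0.005,-0.0563,-0.0088],0.006]
    - [[0,0,0],[0.0056,-0.0675,-0.01],0.006]
    - [[0,0,0],[0.0063,-0.0763,-0.0113],0.006]
    - [[0,0,0],[0.0069,-0.0825,-0.0125],0.006]
    - [[0,0,0],[0.0075,-0.0875,-0.0131],0.006]
    - [[0,0,0],[0.0075,-0.0913,-0.0138],0.006]
    - [[0,0,0],[0.0075,-0.0925,-0.0138],0.006]

```text
clock: 16.08
eef_pos: [0.4756, -0.2445, 0.1223]
tool_rot: [0.067, 0.998, 0.0, 0.0]
ft_force: [-0.4, -0.3, -3.4]
grip_width: 0.0128
grasp_force: 58.5
```

Call:
jog_arm:
  plan:
    - [[0,0,0],[0,0,0],0.006]
    - [[0,0,0],[0,0,0],0.006]
    - [[0,0,0],[0,0,0],0.006]
    - [[0,0,0],[0,0,0],0.006]

```text
clock: 16.58
eef_pos: [0.4756, -0.2444, 0.1223]
tool_rot: [0.067, 0.998, 0.0, -0.0]
ft_force: [-0.4, 0.2, -3.2]
grip_width: 0.0129
grasp_force: 58.5
```

Run:
```python
from h import *
delta([.4757,-.2443,.122],-.134+np.pi/2)
cv2.imwrite("pics/f_s.png",cv2.resize(camrig.camera("scene")[200:380,120:320,::-1],(660,594)))
cv2.imwrite("pics/f_w.png",camrig.camera("wrist")[:,:,::-1])
cv2.imwrite("pics/f_t.png",camrig.camera("top")[:,:,::-1])
```

```text
rot [-0.     -0.     -0.0007] shift [-0.0001  0.0001  0.0003] t 16.575 q6 [-0.47  0.38 -0.09  1.1  -0.   -0.34]
```

View pics/f_s.png

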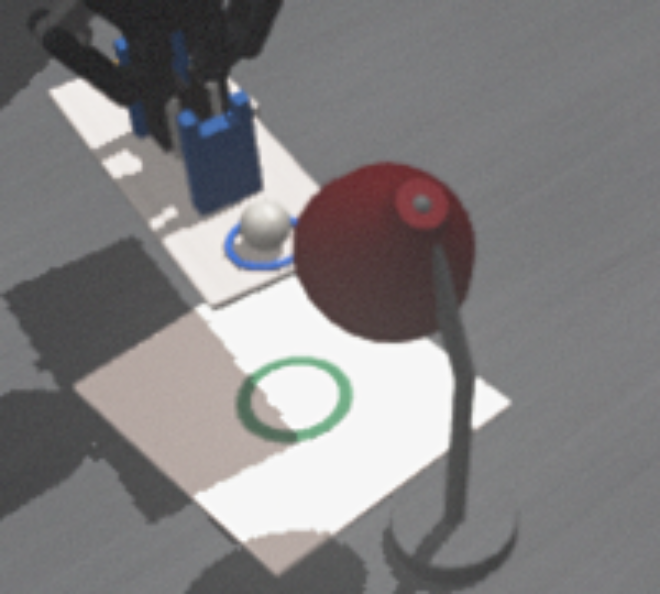

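View pics/f_w.png

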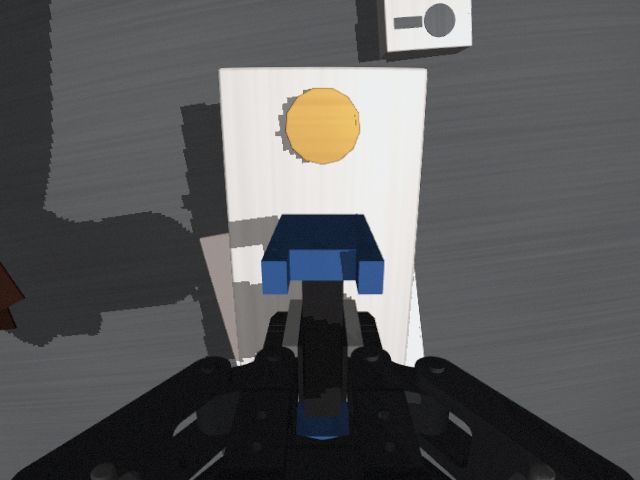

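The ball sits in its ring (crop 265,225), the tray is level and clear of the lamp shade, and the wrist view shows the deck square to the gripper. Checking ball against spot numerically.

Run:
```python
from h import *
im=cv2.imread("pics/f_s.png"); s=(200/660,180/594)
full=lambda p:(120+p[0]*s[0],200+p[1]*s[1])
c=camrig.calibration("scene"); t=camrig.calibration("top")
rgb=im[:,:,::-1].copy()
g=blobs(rgb,(50,60,40),(90,255,255),(0,0,660,594),300)[0]
print("spot scene",at(c,full(cv2.fitEllipse(g)[0]),.004).round(4))
print("ball scene",at(c,full((265,225)),.122).round(4),"corner",[at(c,full((213,306)),z).round(4) for z in(.098,.104,.110)])
T=cv2.imread("pics/f_t.png")[:,:,::-1].copy()
T0=cv2.imread("pics/top0.png")[:,:,::-1].copy()
k=blobs(T0,(50,80,40),(90,255,255),(420,220,510,300))[0]; print("spot top",at(t,cv2.fitEllipse(k)[0],.004).round(4))
for k in blobs(T,(100,100,30),(130,255,255),(410,180,520,330),8): print("blue top",cv2.boundingRect(k),at(t,cv2.minAreaRect(k)[0],.112).round(4))
cv2.imwrite("pics/f_tc.png",cv2.resize(T[170:310,400:540,::-1],(560,560)))
```

```text
spot scene [ 0.5534 -0.254   0.004 ]
ball scene [ 0.5524 -0.2545  0.122 ] corner [array([ 0.558 , -0.2913,  0.098 ]), array([ 0.5637, -0.2941,  0.104 ]), array([ 0.5694, -0.297 ,  0.11  ])]
spot top [ 0.5514 -0.2543  0.004 ]
blue top (471, 238, 26, 25) [ 0.5499 -0.2552  0.112 ]
blue top (467, 317, 34, 11) [ 0.4414 -0.2488  0.112 ]
blue top (471, 267, 18, 12) [ 0.5157 -0.2466  0.112 ]
```

View pics/f_tc.png

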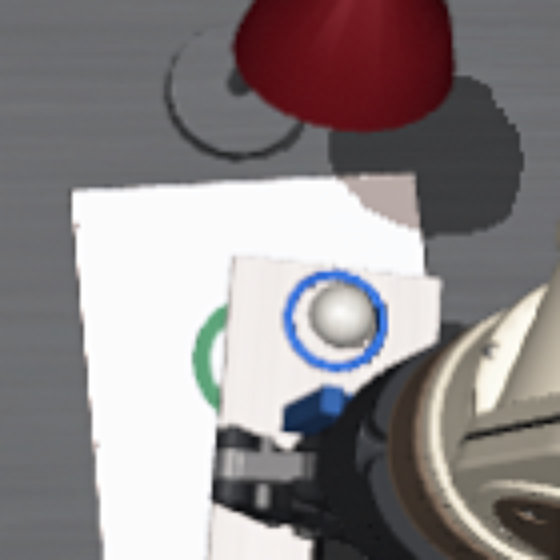

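The top view shows the ball in its ring (crop 342,315). Both views put it within about 2 mm of the spot, with the underside at about 0.104 m. Handing in.

```bash
python3 -c "
from workcell import bot, camrig, get_obs
print(bot.job_done())"
```

```text
the job is handed in; nothing more can be done
None
```

The job is handed in: the stick lies in the red caddy, and the arm is holding the tray level and still with the ball in its pocket, within about 2 mm of straight above the green ring and the underside about 10 cm above the plate.

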